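# Secure a kit sprue in the pressing jig and hold the press down

### The job

Turn the steel turnbutton on the jig fully home across the near edge of the white kit sprue so that the sprue is locked in. Then push the sprung plunger knob straight down by 12 mm, half its travel (the black ring on the stem just reaches the collar), and finish the program still holding it there, so that the pad keeps pressing the wing panel flat; never push it near the bottom of its travel, and leave the jar, bottle and sanding block alone.

Things in the scene. Friction and masses are not known exactly. Their poses are not given: they have to be found in the camera images.
- jig: Fixed jig: plywood board 200 x 240 x 18 mm (x, y, z). Origin: centre of its underside, on the work surface; x from the near (turnbutton) edge to the far edge, z up. The turnbutton pivots at x -85 mm, y 0. A grey arm 36 mm wide, top 57 mm above the origin, comes from a far-edge post to a collar of 30 mm diameter at x +15 mm, y 0, its top 62 mm above the origin, guiding the plunger.
- turnbutton (a joint): Angle of the turnbutton on its upright pivot, rad. 0 (a stop): its long end points along the jig's +x, across the sprue's near edge, locked. It grows counter-clockwise seen from above, to 1.75 (1.57: long end along the jig's +y, sprue free). Starts open at 1.15 to 1.6. Light friction (0.04 N m); stays where left.
- turnbutton_fin (a point): Point on the pivot axis in the upright thumb fin, 54 mm above the jig's origin; its x runs along the bar to the long end and turns with it. Steel bar 16 mm wide, 26 to 34 mm above the jig's origin, reaching 38 mm one way and 18 mm the other from the pivot. On it the fin: 46 mm long (x), 10 mm thick (y), 26 mm high, its top 6 mm above this point; pinch it across from above.
- plunger_travel (a joint): How far the plunger is pushed down, m: 0 at rest (up), 0.024 at the bottom. Sprung back up: at rest about 2 N, at 12 mm about 10 N, at 20 mm about 16 N.
- knob_top (a point): Centre of the flat top of the black plunger knob; at rest 97 mm above the jig's origin, at the jig's x +15 mm, y 0; sinks as it is pushed. The knob is a disc 40 mm across, 12 mm thick, on a steel stem 14 mm thick. A thin black ring on the stem stands 12 mm above the collar's top at rest, so it reaches the collar at 12 mm of travel.
- plunger: The sprung plunger: stem and knob. Origin: on its axis, 97 mm below knob_top (level with the jig's underside at rest).
- press_pad: Rubber-faced pad, 30 mm diameter, 8 mm thick, under the arm on the plunger's foot; origin: centre of its lower face, 27 mm above the jig's origin at rest. It meets the wing panel after about 4 mm of plunger travel and is then pressed on it by an inner spring (about 1 N plus 0.5 N per mm).
- sprue: Loose white plastic kit sprue lying on the jig: rectangular frame 130 x 170 mm (x, y) of 6 mm bars, holding a wing panel (66 x 94 mm, 5 mm thick) and small parts. Origin: centre of its underside, over the jig's origin, 18 mm above it. Its far edge is tucked under two fixed lips.
- paint_jar: Bystander: closed paint jar, 38 mm diameter, 48 mm high, upright beside the jig on its +y side; origin at the centre of its underside.
- thinner_bottle: Bystander: closed bottle, 42 mm diameter, 85 mm high, upright beside the jig on its +y side; origin at the centre of its underside.
- sanding_block: Bystander: cork sanding block 75 x 34 x 22 mm, beside the jig on its -y side; origin at the centre of its underside.
Not all that is in view belongs to the job. Several things have the shape of the sprue; the one meant has the colours described above.

How it is judged:
On the way, in this order (a step that is already met when the one before it is completed fails the run):
1. The turnbutton is turned home over the sprue's edge (within 0.2 rad of its stop) while the plunger is up (value of joint turnbutton below 0.2 rad and value of joint plunger_travel below 0.004 m), for 0.2 s.
2. The plunger is pushed down 12 mm, give or take 3.5 mm, and held (value of joint plunger_travel between 0.0085 and 0.0155 m), for 0.5 s.
At the end, for the whole second after the job is handed in: The robot still holds the knob down with over 2 N at 12 mm of travel, give or take 3.5 mm; the pad presses the sprue with over 1 N; the turnbutton is within 0.2 rad of its home stop; the sprue lies flat (0.06 rad), within 10 mm of its place in the jig (all of step 2 and contact force between any of the fingers, the arm and plunger above 2 N and contact force between press_pad and sprue above 1 N and value of joint turnbutton below 0.2 rad and horizontal distance between sprue and jig below 0.01 m and angle between sprue's own z axis and vertical below 0.06 rad); the arm keeps its last pose, push and grip.
It fails at once if The plunger is pushed near the bottom of its travel (more than 20 mm) (value of joint plunger_travel above 0.02 m).
It fails at once if The jar, the bottle or the sanding block is moved more than 30 mm (distance of any of paint_jar, thinner_bottle, sanding_block from where it was at the start of the episode above 0.03 m).
It also fails if it takes over 40 s, if anything falls off the work surface, if the arm or the gripper's body presses on something with over 40 N, if the wrist force passes 120 N, or if a joint passes its speed limit or range.

### The arm

A 6-joint arm with a two-finger parallel gripper is mounted at the origin on the work surface. World frame = base frame: x ahead of the robot, y to its left, z up, the work surface at z = 0. Lengths are in m, angles in rad, forces in N, time in s.
With the tool pointing down it reaches from about 0.325 to 0.775 m from the base axis. Payload 5.5 kg.
Tool frame: the origin (TCP) lies on the mounting face of the last link; the fingertips stand 173 mm ahead of it and the grasp point (between the pads) lies 155 mm ahead of it (grip_depth is the distance from the TCP to the grasp point, in m); z points along the fingers, y is the line along which they close (so a half turn about z gives the same grasp; the last joint's range is limited). The gripper opens to 85 mm and grips with 20 to 120 N. Pads are 22 mm wide; open, the fingers measure 114 mm over their backs; the gripper's body (76 mm by 85 mm) begins 54 mm behind the grasp point. The pads swing forward as they close: fully open they stand 13 mm farther back than shut.
Start: joints at [-0.057, 0.091, 1.231, -0, 1.82, -0.057], TCP at [0.6, -0, 0.405] pointing down, gripper open.
Joint ranges: [-2.87, 2.87], [-0.86, 2.18], [0.17, 2.46], [-1.51, 4.65], [0.06, 2.69], [-2.65, 2.65]. Speed limits (rad/s): [2.57, 2.57, 3.01, 3.14, 3.14, 3.14].

### API

Orientations are given as a unit quaternion [w, x, y, z].
In Python, from bench import sense, camera, calibration, finish_job, grip_depth gives the robot as it stands.
- The arm moves only by the tool play_rows, never from a script. Its argument "commands" is one flat list of numbers, 6 for each row, row after row: the shift along the tool's x, y, z in m, then the turn, a rotation vector about the tool's x, y, z in degrees. In form: [tx, ty, tz, wx, wy, wz, tx, ty, tz, wx, wy, wz, ...]. A call has 1 to 12 rows; each row shifts and turns the commanded pose from where the row before left it, along the tool's axes as they then stand; what a row does not reach is not made up. A row lasts 1/10 s, in which the tool goes at most 50 mm and 8.59 degrees, less where a joint would pass 70% of its speed; a pose out of reach is approached as far as the arm can. A call with a gripper value outside its range is refused whole. "gripper" is the opening, from 0 (shut) to 1 (fully open), set as the call begins (left out, the last holds). The fingers move at their own pace and stop on an object; "force" is the grip in N (left out, the last holds). Time passes only in rows, so rows that do not move let the fingers close. It gives the time, the measured TCP pose, the force, the opening and the grip force at its end, in the units of the state.
- sense(): the state, without advancing time (a new reading comes with each control period).
- camera(name): name is "scene" or "side" or "wrist"; returns (picture, depth): 384x512x3 uint8, blue, green, red; 384x512 float32, m along the optical axis (not along the pixel's ray), 0 where there is no reading.
- calibration(name): a dict with "mtx" (3x3 intrinsics, pixels), "extrinsics" (4x4, takes a point from world to camera coordinates). Camera axes: x right, y up, looking along -z (the intrinsics and any distortion apply to the point x, -y, -z); pixel columns grow to the right and rows downward; lengths in m; the calibration is good to about 2 mm. A picture is of the moment at which its call begins: read the wrist's pose just before it. calibration takes no time and is no camera call; for the wrist camera it gives the pose at the moment of the call.
- finish_job(): hands the job in; it is judged then, once.
The state is a dict: "time_s": time; "joint_positions": joint angles; "joint_vel": joint speeds; "tau": joint torques, N m; "tool_pos": TCP position; "ee_rot": TCP orientation; "contact_force": force on the tool from outside, world axes, zero at the start; "torque": the same for the moment, N m; "finger_gap": finger opening in m; "grip_force": force on a finger pad.
Only numpy, scipy, OpenCV 4.12 (cv2) and the standard library are available. Lean on these libraries where they do the work, as an engineer would, in place of code of your own. Each camera call takes 0.05 s, during which the arm holds its last target. There are 200 camera calls.

## Working session

There is one attempt and no reset: what is moved stays moved. The work goes in short steps, Python scripts to look and compute and a tool call to move; the robot and the scene stay as the last step left them, time stands still between calls to the robot, and variables do not carry over. Pictures are saved under pics/ and viewed, at most 10 in all, crops included, and the job is handed in when it is done.

Besides the shell and the picture viewer there is one more tool, called after ">>>" as name(argument=value, ...) on one line, values as JSON. play_rows: Moves the arm, as the interface text tells. Its arguments: {"type":"object","properties":{"commands":{"type":"array","items":{"type":"number"}},"gripper":{"type":"number"},"force":{"type":"number"}},"required":["commands"]}

```bash
mkdir -p pics; cat > h.py <<'E'
import numpy as np,cv2
from bench import sense,camera,calibration,finish_job,grip_depth
def ray(cal,u,v):
    K=np.array(cal["mtx"]);E=np.array(cal["extrinsics"])
    d=np.linalg.inv(K)@[u,v,1];d=np.array([d[0],-d[1],-d[2]])
    R=E[:3,:3];return -R.T@E[:3,3],R.T@d
def plane(cal,u,v,z):
    o,d=ray(cal,u,v);return o+d*(z-o[2])/d[2]
def depthpt(cal,dep,u,v):
    o,d=ray(cal,u,v);return o+d*dep[int(v),int(u)]
def proj(cal,p):
    E=np.array(cal["extrinsics"]);c=E@np.r_[p,1];q=np.array(cal["mtx"])@[c[0],-c[1],-c[2]];return q[:2]/q[2]
E
python3 - <<'E'
from h import *
s=sense();print({k:s[k] for k in("time_s","tool_pos","ee_rot","contact_force","finger_gap")},grip_depth)
for n in("scene","side","wrist"):
    cal=calibration(n);p,d=camera(n);cv2.imwrite(f"pics/{n}0.png",p);np.savez(f"{n}0.npz",p=p,d=d,mtx=cal["mtx"],extrinsics=cal["extrinsics"])
    print(n,ray(cal,256,192))
a=[np.load(f"{n}0.npz")["p"] for n in("scene","side","wrist")]
E
```

```text
{'time_s': 0.0, 'tool_pos': array([ 6.00064521e-01, -9.34495807e-06,  4.03509674e-01]), 'ee_rot': array([-7.51111104e-04,  7.07098408e-01,  7.07114421e-01, -6.87473444e-04]), 'contact_force': array([ 0.52880099, -0.37865639,  0.40529153]), 'finger_gap': 0.08525804805044317} 0.1547
scene (array([1.11036739, 0.64551868, 1.04242116]), array([-0.41122502, -0.51767598, -0.75073297]))
side (array([ 0.14137422, -0.73392429,  0.88803269]), array([ 0.38417776,  0.62248438, -0.68192936]))
wrist (array([0.60049432, 0.08455071, 0.37267259]), array([ 0.00358796, -0.31591069, -0.94885766]))
```

View pics/scene0.png

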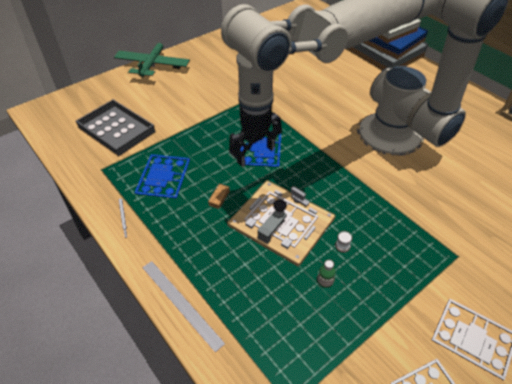

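View pics/wrist0.png

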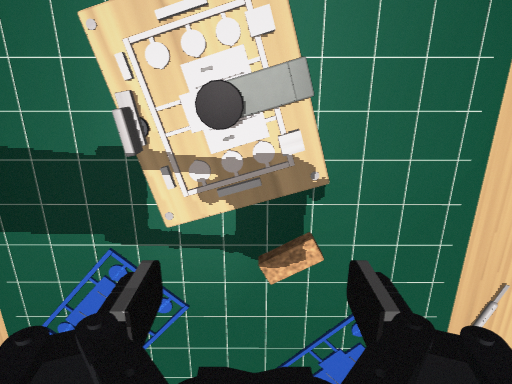

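View pics/side0.png

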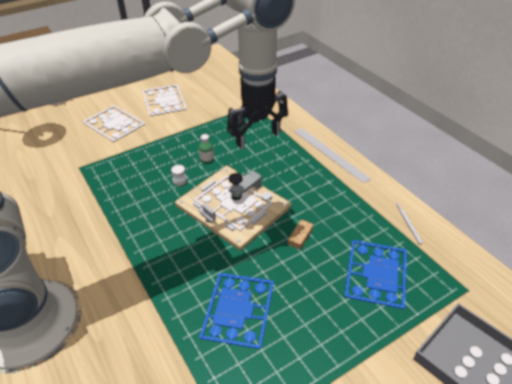

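The scene view shows these candidates: the white sprue on the plywood jig (scene 283,218; wrist 215,95), white sprues off the mat (scene 475,338 and 425,375), and blue ones (scene 162,175 and 262,150). I choose the one on the jig. In the wrist view the knob is at (219,105), the turnbutton fin near (128,123) and the cork block at (291,258). The jar is at scene (344,241) and the bottle at (327,273).

```bash
python3 - <<'E'
from h import *
f=np.load("wrist0.npz");p,d=f["p"],f["d"]
for u,v,z in((219,105,.097),(165,226,.018),(328,182,.018),(79,12,.018),(128,118,.06),(128,123,.06)):
    print((u,v),plane(f,u,v,z).round(4),depthpt(f,d,u,v).round(4))
# dark knob mask centroid
m=((p.max(2)<85)&(d>0)).astype(np.uint8);m[200:]=0
n,l,st,c=cv2.connectedComponentsWithStats(m)
for i in range(1,n):
    if st[i,4]>60: print(st[i],c[i].round(1))
crop=cv2.resize(p[60:190,70:280],None,fx=3.8,fy=3.8,interpolation=cv2.INTER_CUBIC);cv2.imwrite("pics/c0.png",crop)
# height map points above .045
vv,uu=np.mgrid[0:230,60:340];P=np.array([depthpt(f,d,u,v) for u,v in zip(uu.ravel(),vv.ravel())])
s=(P[:,2]>.05)&(P[:,2]<.068)&(uu.ravel()<170)
Q=P[s];print(len(Q),Q.mean(0),Q[:,2].max())
r=cv2.minAreaRect(Q[Q[:,2]>.056][:,:2].astype(np.float32)*1000);print(r)
k=P[(P[:,2]>.09)&(P[:,2]<.11)];print("knob",len(k),np.median(k,0),cv2.minEnclosingCircle(k[:,:2].astype(np.float32)))
E
```

```text
(219, 105) [0.5713 0.0675 0.097 ] [0.5713 0.0675 0.097 ]
(165, 226) [ 0.4938 -0.076   0.018 ] [ 0.4885 -0.0839  0.0006]
(328, 182) [ 0.6834 -0.0217  0.018 ] [ 0.6836 -0.0219  0.0172]
(79, 12) [0.4313 0.1493 0.018 ] [0.4309 0.1494 0.0173]
(128, 118) [0.4817 0.0536 0.06  ] [0.4781 0.0526 0.0504]
(128, 123) [0.4811 0.049  0.06  ] [0.4788 0.0483 0.054 ]
[  0   0  32  27 173] [7.8 8.7]
[ 451    0   39   56 1043] [472.2  23.8]
[ 451    0   61  200 4361] [487.8  94.4]
[159   3  49  18  85] [182.6  11.5]
[462  59  15  38 176] [469.   74.9]
[ 195   80   50   50 1850] [219.2 104.7]
[130  90  20  54 168] [140.3 119.6]
[121 107  22  52 438] [132.1 131.8]
[   0  146  148   54 6270] [ 67. 177.]
[ 78 146  47  13 443] [105.5 152.9]
[271 185  55  15 380] [305.2 194.2]
655 [0.47666209 0.0407623  0.0581964 ] 0.062225401027869054
((475.51068115234375, 39.797645568847656), (10.09399127960205, 45.7429313659668), 11.011870384216309)
knob 1893 [0.5712996  0.06830227 0.09675182] ((0.5711510181427002, 0.06755315512418747), 0.01994488388299942)
```

View pics/c0.png

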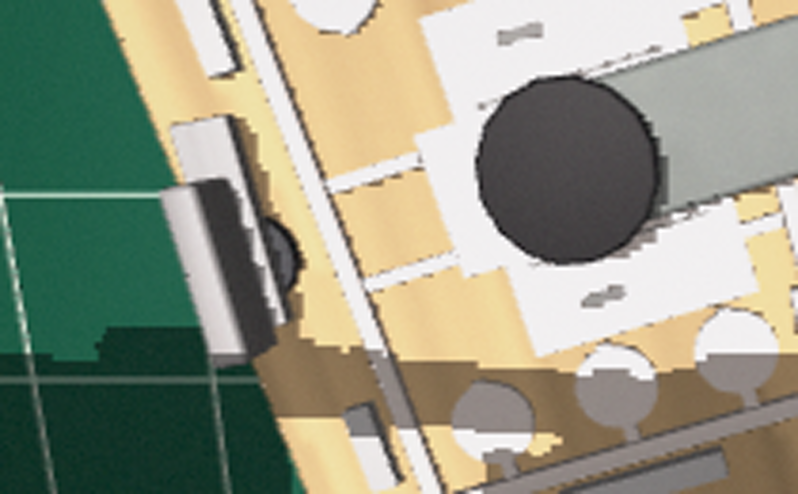

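Checks: fin 46x10 mm at (0.4755, 0.040), top 60 mm, and fin-to-knob distance 99.5 mm against 100 mm expected. Jig yaw is about 15.9°, fin direction 101°, so the button stands at about 1.49 rad with its long end along +y, as described. The crop confirms the knob at (568,170), the fin at (225,270), and the white sprue between them.

>>> play_rows(commands=[0.01, -0.031, 0.02, 0, 0, 0, 0.01, -0.031, 0.02, 0, 0, 0, 0.01, -0.031, 0.02, 0, 0, 0, 0.01, -0.031, 0.02, 0, 0, 0, 0, 0, 0.02, 0, 0, -5.5, 0, 0, 0.02, 0, 0, -5.5, 0, 0, 0, 0, 0, 0, 0, 0, 0, 0, 0, 0], gripper=0.5, force=40)

```text
time_s: 0.95
tool_pos: [0.476, 0.04, 0.2848]
ee_rot: [-0.0, 0.637, 0.771, -0.0]
contact_force: [0.6, -0.2, 0.8]
finger_gap: 0.0428
grip_force: 0.0
```

```bash
python3 - <<'E'
from h import *
s=sense();from scipy.spatial.transform import Rotation as R
r=R.from_quat(np.roll(s["ee_rot"],-1)).as_matrix();print(s["time_s"],s["tool_pos"],r.round(3),s["finger_gap"],s["joint_positions"].round(3))
cal=calibration("wrist");p,d=camera("wrist");cv2.imwrite("pics/w1.png",p)
vv,uu=np.mgrid[0:384,0:512];o,_=ray(cal,0,0)
P=np.array([depthpt(cal,d,u,v) for u,v in zip(uu.ravel(),vv.ravel())])
Q=P[(P[:,2]>.056)&(P[:,2]<.064)&(abs(P[:,0]-.4755)<.04)&(abs(P[:,1]-.04)<.04)]
if len(Q)>20: print(len(Q),cv2.minAreaRect(Q[:,:2].astype(np.float32)*1000))
t=np.array([.4755,.0398,.06]);print(proj(cal,t),"tool offset",r.T@(t-s["tool_pos"]))
E
```

```text
0.95 [0.47598248 0.03996656 0.28475722] [[-0.188  0.982 -0.001]
 [ 0.982  0.188 -0.   ]
 [ 0.    -0.001 -1.   ]] 0.04282025607953532 [ 0.013 -0.234  1.752  0.     1.624 -0.177]
987 ((475.032958984375, 40.09876251220703), (9.594691276550293, 45.544551849365234), 10.310027122497559)
[252.93137208 221.41233625] tool offset [-1.05714074e-04 -3.31935641e-04  2.24757526e-01]
```

View pics/w1.png

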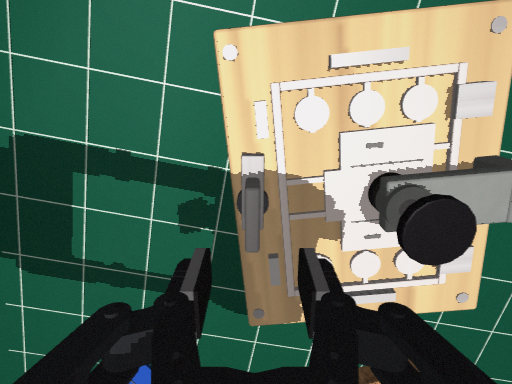

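The picture shows the fin at (252,215), in line with the gap between the open fingers, and the long bar end towards +y at (252,165). I descend and pinch.

>>> play_rows(commands=[0, 0, 0.025, 0, 0, 0, 0, 0, 0.025, 0, 0, 0, 0, -0.0005, 0.015, 0, 0, 0, 0, 0, 0.008, 0, 0, 0, 0, 0, 0, 0, 0, 0])

```text
time_s: 1.5
tool_pos: [0.4755, 0.0398, 0.2113]
ee_rot: [-0.0, 0.636, 0.771, -0.0]
contact_force: [-0.3, 0.7, -0.2]
finger_gap: 0.0426
grip_force: 0.0
```

>>> play_rows(commands=[0, 0, 0, 0, 0, 0, 0, 0, 0, 0, 0, 0, 0, 0, 0, 0, 0, 0, 0, 0, 0, 0, 0, 0, 0, 0, 0, 0, 0, 0], gripper=0, force=40)

```text
time_s: 2.0
tool_pos: [0.4749, 0.0397, 0.2132]
ee_rot: [-0.001, 0.636, 0.772, -0.001]
contact_force: [-9.8, -1.5, 7.0]
finger_gap: 0.0091
grip_force: 41.6
```

>>> play_rows(commands=[0, -0.001, -0.003, 0, 0, 0, 0, 0, 0, 0, 0, 8, 0, 0, 0, 0, 0, 8])

```text
time_s: 2.3
tool_pos: [0.4744, 0.0396, 0.2134]
ee_rot: [-0.0, 0.739, 0.673, -0.0]
contact_force: [3.5, -0.9, -10.3]
finger_gap: 0.0087
grip_force: 40.6
```

>>> play_rows(commands=[0, 0, 0.001, 0, 0, 8, 0, 0, 0, 0, 0, 8, 0, 0, 0, 0, 0, 8, 0, 0, 0, 0, 0, 8, 0, 0, 0, 0, 0, 8, 0, 0, 0, 0, 0, 8, 0, 0, 0, 0, 0, 8, 0, 0, 0, 0, 0, 8, 0, 0, 0, 0, 0, 5, 0, 0, 0, 0, 0, 0])

```text
time_s: 3.3
tool_pos: [0.4746, 0.0394, 0.2134]
ee_rot: [0.0, 0.99, 0.139, 0.0]
contact_force: [2.9, -2.9, -6.8]
finger_gap: 0.009
grip_force: 41.2
```

```bash
python3 - <<'E'
from h import *
s=sense();from scipy.spatial.transform import Rotation as R
r=R.from_quat(np.roll(s["ee_rot"],-1)).as_matrix();print(s["tool_pos"],np.degrees(np.arctan2(r[1,0],r[0,0])),s["torque"],s["contact_force"])
E
```

```text
[0.47461489 0.03942442 0.21340378] 15.964643779927219 [-0.4657835  -0.37297937  0.11040803] [ 2.93685801 -2.87391476 -6.81250526]
```

>>> play_rows(commands=[0, 0, 0, 0, 0, 0, 0, 0, 0, 0, 0, 0, 0, 0, 0, 0, 0, 0, 0, 0, -0.01, 0, 0, 0, 0, 0, -0.025, 0, 0, 0, 0, 0, -0.025, 0, 0, 0, 0, 0, -0.025, 0, 0, 0, 0, 0, -0.015, 0, 0, 0, 0, 0, 0, 0, 0, 0], gripper=0.5)

```text
time_s: 4.2
tool_pos: [0.475, 0.0398, 0.317]
ee_rot: [0.0, 0.99, 0.139, 0.003]
contact_force: [-0.5, 0.3, -0.6]
finger_gap: 0.0425
grip_force: 0.0
```

```bash
python3 - <<'E'
from h import *
s=sense();from scipy.spatial.transform import Rotation as R
r=R.from_quat(np.roll(s["ee_rot"],-1)).as_matrix();print(s["tool_pos"],r.round(3),s["contact_force"])
cal=calibration("wrist");p,d=camera("wrist");cv2.imwrite("pics/w2.png",p)
vv,uu=np.mgrid[0:384,0:512]
P=np.array([depthpt(cal,d,u,v) for u,v in zip(uu.ravel(),vv.ravel())])
Q=P[(P[:,2]>.056)&(P[:,2]<.064)&(abs(P[:,0]-.4755)<.035)&(abs(P[:,1]-.04)<.03)]
if len(Q)>20: print(len(Q),cv2.minAreaRect(Q[:,:2].astype(np.float32)*1000))
k=P[(P[:,2]>.09)&(P[:,2]<.105)&(abs(P[:,0]-.571)<.03)&(abs(P[:,1]-.068)<.03)]
if len(k):print("knob",len(k),np.median(k,0),cv2.minEnclosingCircle(k[:,:2].astype(np.float32)))
print("to knob",r.T@(np.array([.5713,.0676,.097])-s["tool_pos"]))
E
```

```text
[0.47496336 0.03976324 0.31698626] [[ 0.961  0.276  0.006]
 [ 0.276 -0.961  0.   ]
 [ 0.005  0.001 -1.   ]] [-0.49283954  0.33416298 -0.62211919]
791 ((475.1207580566406, 39.62077331542969), (46.042545318603516, 9.80581283569336), 16.27252769470215)
knob 4557 [0.57152637 0.06754378 0.09680489] ((0.5711197257041931, 0.06738060712814331), 0.02006162703037262)
to knob [ 0.09910381 -0.00048229  0.2205171 ]
```

View pics/w2.png

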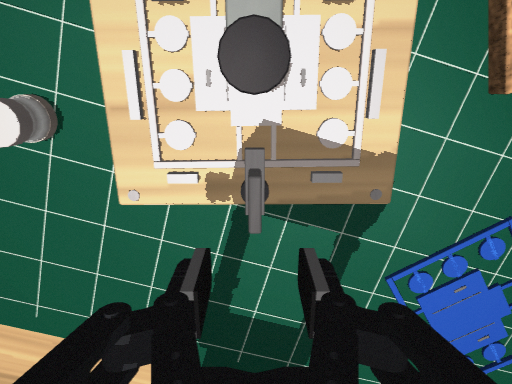

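The fin now lies along the bar at 16.3°, and the bar crosses the sprue's near edge at pixel (255,160). The turnbutton is home, with the knob still at 96.8 mm. Next: shut the fingers and go above the knob.

>>> play_rows(commands=[0.025, 0, 0, 0, 0, 0, 0.025, 0, 0, 0, 0, 0, 0.025, 0, 0, 0, 0, 0, 0.024, -0.0005, 0, 0, 0, 0, 0, 0, 0.015, 0, 0, 0, 0, 0, 0.015, 0, 0, 0, 0, 0, 0.005, 0, 0, 0, 0, 0, 0, 0, 0, 0, 0, 0, 0, 0, 0, 0], gripper=0)

```text
time_s: 5.15
tool_pos: [0.5691, 0.0673, 0.2788]
ee_rot: [0.0, 0.99, 0.139, 0.0]
contact_force: [-0.5, 0.2, 0.2]
finger_gap: -0.0002
grip_force: 0.0
```

>>> play_rows(commands=[0, 0, 0.004, 0, 0, 0, 0, 0, 0, 0, 0, 0])

```text
time_s: 5.35
tool_pos: [0.5694, 0.0674, 0.2749]
ee_rot: [0.0, 0.99, 0.139, 0.0]
contact_force: [-0.6, -0.5, 0.9]
finger_gap: -0.0
grip_force: 0.0
```

>>> play_rows(commands=[0, 0, 0.003, 0, 0, 0, 0, 0, 0, 0, 0, 0])

```text
time_s: 5.55
tool_pos: [0.5695, 0.0675, 0.2714]
ee_rot: [-0.0, 0.99, 0.139, -0.0]
contact_force: [0.0, -0.6, -0.5]
finger_gap: 0.0002
grip_force: 0.0
```

>>> play_rows(commands=[0.002, 0, 0.002, 0, 0, 0, 0, 0, 0, 0, 0, 0])

```text
time_s: 5.75
tool_pos: [0.5717, 0.0681, 0.2697]
ee_rot: [0.0, 0.99, 0.139, 0.0]
contact_force: [-0.7, -1.0, 1.8]
finger_gap: -0.0002
grip_force: 0.9
```

>>> play_rows(commands=[0, 0, 0.002, 0, 0, 0, 0, 0, 0, 0, 0, 0])

```text
time_s: 5.95
tool_pos: [0.5716, 0.068, 0.2678]
ee_rot: [0.0, 0.99, 0.139, 0.0]
contact_force: [-0.6, -0.0, 2.0]
finger_gap: -0.0001
grip_force: 1.2
```

>>> play_rows(commands=[0, 0, 0.002, 0, 0, 0, 0, 0, 0, 0, 0, 0])

```text
time_s: 6.15
tool_pos: [0.5716, 0.068, 0.266]
ee_rot: [0.0, 0.99, 0.139, 0.0]
contact_force: [-0.3, -0.3, 4.2]
finger_gap: -0.0
grip_force: 2.1
```

Contact came at TCP z of about 0.270, as expected, so 12 mm of travel is at about 0.258.

>>> play_rows(commands=[0, 0, 0.002, 0, 0, 0, 0, 0, 0.002, 0, 0, 0, 0, 0, 0.002, 0, 0, 0, 0, 0, 0.0015, 0, 0, 0, 0, 0, 0, 0, 0, 0, 0, 0, 0, 0, 0, 0, 0, 0, 0, 0, 0, 0])

```text
time_s: 6.85
tool_pos: [0.5715, 0.068, 0.2597]
ee_rot: [0.0, 0.99, 0.139, 0.001]
contact_force: [-2.9, -0.3, 8.2]
finger_gap: -0.0001
grip_force: 4.5
```

```bash
python3 - <<'E'
from h import *
s=sense();print(s["tool_pos"],s["contact_force"])
for n in("side","wrist"):
    cal=calibration(n);p,d=camera(n)
    vv,uu=np.mgrid[0:384,0:512]
    P=np.array([depthpt(cal,d,u,v) for u,v in zip(uu.ravel(),vv.ravel())])
    k=(np.hypot(P[:,0]-.5712,P[:,1]-.0676)<.019)&(P[:,2]>.06)&(P[:,2]<.105)&(p.reshape(-1,3).max(1)<95)
    h=np.histogram(P[k,2],np.arange(.06,.106,.003));print(n,h[0],h[1][:2])
    if n=="wrist": w=p
    else:
        u,v=map(int,proj(cal,[.571,.0676,.08]));c=p[v-35:v+35,u-40:u+40]
c=cv2.resize(c,(439,384),interpolation=cv2.INTER_CUBIC)
cv2.imwrite("pics/f.png",cv2.resize(np.hstack([w,c]),(800,323)))
E
```

```text
[0.57153279 0.06804656 0.25972211] [-2.91838363 -0.31644594  8.18413081]
side [12  5  0  0  0  3  2 19 29  8  4  7  9  8  7] [0.06  0.063]
wrist [ 207    4    0    0    0    2    3    7 1442   84   86  144  209  192
  227] [0.06  0.063]
```

View pics/f.png

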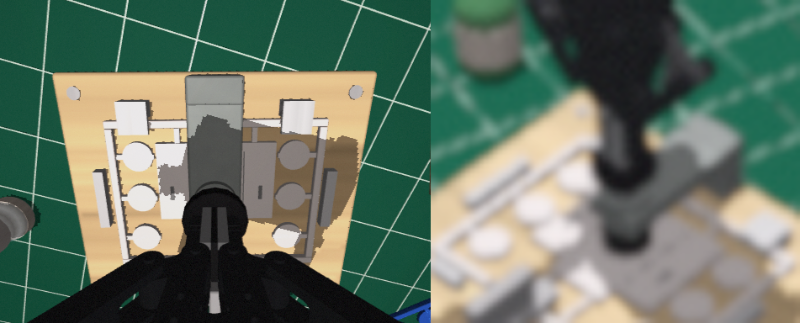

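The fingertips sit on the knob (left panel, 215,215). Its top is at 84–87 mm, so the travel is 10–11 mm, and the force is 8.2 N. It needs about 1.5 mm more, then a hold.

>>> play_rows(commands=[0, 0, 0.0015, 0, 0, 0, 0, 0, 0, 0, 0, 0, 0, 0, 0, 0, 0, 0, 0, 0, 0, 0, 0, 0, 0, 0, 0, 0, 0, 0, 0, 0, 0, 0, 0, 0, 0, 0, 0, 0, 0, 0, 0, 0, 0, 0, 0, 0, 0, 0, 0, 0, 0, 0])

```text
time_s: 7.85
tool_pos: [0.5715, 0.068, 0.2584]
ee_rot: [0.0, 0.99, 0.139, 0.001]
contact_force: [-2.9, -0.5, 10.4]
finger_gap: -0.0004
grip_force: 4.9
```

```bash
python3 - <<'E'
from h import *
s=sense();print(s["time_s"],s["tool_pos"],s["contact_force"])
n="wrist";cal=calibration(n);p,d=camera(n)
vv,uu=np.mgrid[0:384,0:512]
P=np.array([depthpt(cal,d,u,v) for u,v in zip(uu.ravel(),vv.ravel())])
k=(np.hypot(P[:,0]-.5712,P[:,1]-.0676)<.019)&(P[:,2]>.075)&(P[:,2]<.09)&(p.reshape(-1,3).max(1)<95)
z=np.median(P[k,2]);print(k.sum(),z,"travel",.0968-z)
if .0105<.0968-z<.0138 and s["contact_force"][2]>7: print(finish_job())
E
```

```text
7.85 [0.57151043 0.06803322 0.25843866] [-2.86174373 -0.49454467 10.37508408]
1581 0.0848071825289603 travel 0.011992817471039696
the job is handed in; nothing more can be done
None
```

I turned the turnbutton home over the sprue's near edge, pushed the plunger down 12.0 mm by camera depth (10.4 N at the wrist), and handed the job in at about 8 s with the arm still holding it; no verdict was returned.

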